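# Load the ware board in order of height

### The job

Get the ware board ready for the kiln: stand the four open canisters upright on the four round setters, one centred on each, in order of height, with the shortest next to the red tile and the tallest at the far end from it. Keep the canisters upright all the way and set them down gently, not dropped. The blue lidded jar is not part of the set: leave it where it stands.

Things in the scene. Friction and masses are not known exactly. Their poses are not given: they have to be found in the camera images.
- pot_pink_center (a point): Centre (on the axis, half-way up) of the dusty pink canister: an open-topped upright ceramic cylinder, 60 mm in diameter, 55 mm tall, wall 6 mm, about 160 g (may be 25 % lighter or heavier). It stands loose on the bench; its z axis is its own upward axis.
- pot_cream_center (a point): Centre (on the axis, half-way up) of the cream canister: an open-topped upright ceramic cylinder, 60 mm in diameter, 80 mm tall, wall 6 mm, about 210 g (may be 25 % lighter or heavier). It stands loose on the bench; its z axis is its own upward axis.
- pot_brown_center (a point): Centre (on the axis, half-way up) of the dark brown canister: an open-topped upright ceramic cylinder, 60 mm in diameter, 105 mm tall, wall 6 mm, about 260 g (may be 25 % lighter or heavier). It stands loose on the bench; its z axis is its own upward axis.
- pot_green_center (a point): Centre (on the axis, half-way up) of the sage green canister: an open-topped upright ceramic cylinder, 60 mm in diameter, 130 mm tall, wall 6 mm, about 320 g (may be 25 % lighter or heavier). It stands loose on the bench; its z axis is its own upward axis.
- setter_grey: The mid-grey setter: a fixed flat disc, 86 mm in diameter and 10 mm thick, one of four in a straight row at 115 mm spacing along the plywood ware board (140 x 600 mm, 18 mm thick). Origin at the centre of its underside (on the board, 18 mm above the bench), so a pot stands 10 mm above the origin. Its place in the row varies; its colour does not matter.
- setter_white: The off-white setter: a fixed flat disc, 86 mm in diameter and 10 mm thick, one of four in a straight row at 115 mm spacing along the plywood ware board (140 x 600 mm, 18 mm thick). Origin at the centre of its underside (on the board, 18 mm above the bench), so a pot stands 10 mm above the origin. Its place in the row varies; its colour does not matter.
- setter_black: The near-black setter: a fixed flat disc, 86 mm in diameter and 10 mm thick, one of four in a straight row at 115 mm spacing along the plywood ware board (140 x 600 mm, 18 mm thick). Origin at the centre of its underside (on the board, 18 mm above the bench), so a pot stands 10 mm above the origin. Its place in the row varies; its colour does not matter.
- setter_cork: The orange-brown setter: a fixed flat disc, 86 mm in diameter and 10 mm thick, one of four in a straight row at 115 mm spacing along the plywood ware board (140 x 600 mm, 18 mm thick). Origin at the centre of its underside (on the board, 18 mm above the bench), so a pot stands 10 mm above the origin. Its place in the row varies; its colour does not matter.
- red_tile: Red square tile, 50 x 50 x 8 mm, fixed flat on one end of the ware board, in line with the row of setters, 82.5 mm from the centre of the nearest one (a white tile like it lies at the other end). Origin at the centre of its underside; x points across the board, y along it. It varies which end is the red one.
- blue_jar_center (a point): Centre of a blue lidded jar, 56 mm in diameter and 90 mm tall, standing loose on the bench in the same row as the canisters, with at least 105 mm between the axes of neighbours. Not part of the job: it is to stay where it is. The bench around is busy: jars, a bowl, a brush, a spoon, a turntable, discs and boxes stand round about, beyond the board, beside it and close to the robot.
There are look-alikes about, which are no part of the job. Leave any yellow look-alike of the part that bears pot_cream_center alone.

How it is judged:
At the end, for the whole second after the job is handed in: Each canister stands upright (within 0.08 rad) on a setter, its axis within 12 mm of the setter's centre, its height within 5 mm of standing on it, in the order pink (55 mm), cream (80), brown (105), green (130) counted from the red tile; all released and at rest; the blue jar upright ((horizontal distance between pot_pink_center and setter_grey below 0.012 m or horizontal distance between pot_pink_center and setter_white below 0.012 m or horizontal distance between pot_pink_center and setter_black below 0.012 m or horizontal distance between pot_pink_center and setter_cork below 0.012 m) and horizontal distance between pot_pink_center and red_tile between 0.0525 and 0.1125 m and height (world z) of pot_pink_center between 0.0505 and 0.0605 m and angle between each of pot_pink_center, pot_cream_center, pot_brown_center, pot_green_center's own z axis and vertical below 0.08 rad and linear speed of each of pot_pink, pot_cream, pot_brown, pot_green below 0.02 m/s and angular speed of each of pot_pink, pot_cream, pot_brown, pot_green below 0.2 rad/s and (horizontal distance between pot_cream_center and setter_grey below 0.012 m or horizontal distance between pot_cream_center and setter_white below 0.012 m or horizontal distance between pot_cream_center and setter_black below 0.012 m or horizontal distance between pot_cream_center and setter_cork below 0.012 m) and horizontal distance between pot_cream_center and red_tile between 0.1675 and 0.2275 m and height (world z) of pot_cream_center between 0.063 and 0.073 m and (horizontal distance between pot_brown_center and setter_grey below 0.012 m or horizontal distance between pot_brown_center and setter_white below 0.012 m or horizontal distance between pot_brown_center and setter_black below 0.012 m or horizontal distance between pot_brown_center and setter_cork below 0.012 m) and horizontal distance between pot_brown_center and red_tile between 0.2825 and 0.3425 m and height (world z) of pot_brown_center between 0.0755 and 0.0855 m and (horizontal distance between pot_green_center and setter_grey below 0.012 m or horizontal distance between pot_green_center and setter_white below 0.012 m or horizontal distance between pot_green_center and setter_black below 0.012 m or horizontal distance between pot_green_center and setter_cork below 0.012 m) and horizontal distance between pot_green_center and red_tile between 0.3975 and 0.4575 m and height (world z) of pot_green_center between 0.088 and 0.098 m and angle between blue_jar_center's own z axis and vertical below 0.1 rad); the robot touches nothing.
It fails at once if a canister is tipped by more than 0.5 rad (angle between any of pot_pink_center, pot_cream_center, pot_brown_center, pot_green_center's own z axis and vertical above 0.5 rad).
It fails at once if a canister is let fall instead of being set down (out of the fingers at over 0.45 m/s, a drop of 10 mm or more) ((linear speed of pot_pink above 0.45 m/s and contact force between the fingers and pot_pink below 0.2 N) or (linear speed of pot_cream above 0.45 m/s and contact force between the fingers and pot_cream below 0.2 N) or (linear speed of pot_brown above 0.45 m/s and contact force between the fingers and pot_brown below 0.2 N) or (linear speed of pot_green above 0.45 m/s and contact force between the fingers and pot_green below 0.2 N)).
It fails at once if the blue jar is moved by more than 25 mm (distance of blue_jar_center from where it was at the start of the episode above 0.025 m).
It also fails if it takes over 99 s, if anything falls off the work surface, if the arm or the gripper's body presses on something with over 40 N, if the wrist force passes 120 N, or if a joint passes its speed limit or range.

### The arm

A 7-joint arm with a two-finger parallel gripper is mounted at the origin on the work surface. World frame = base frame: x ahead of the robot, y to its left, z up, the work surface at z = 0. Lengths are in m, angles in rad, forces in N, time in s.
With the tool pointing down it reaches from about 0.425 to 0.875 m from the base axis. Payload 4.7 kg.
Tool frame: the origin (TCP) lies midway between the tips of the shut fingers; the grasp point (between the pads) lies ctrl.grasp_offset behind it (ctrl.grasp_offset is the distance from the TCP to the grasp point, in m); z points along the fingers, y is the line along which they close (so a half turn about z gives the same grasp; the last joint's range is limited). The gripper opens to 87 mm and grips with 3 to 60 N. Pads are 19 mm wide; open, the fingers measure 117 mm over their backs; the gripper's body (75 mm by 190 mm) begins 51 mm behind the grasp point.
Start: joints at [1.356, 0.321, -0.07, 1.45, 0.023, 1.371, -0.057], TCP at [0.147, -0.633, 0.223] pointing down, gripper open.
Joint ranges: [-2.86, 2.86], [-0.3, 2.09], [-1.38, 1.24], [0.06, 2.45], [-1.56, 4.7], [0.09, 2.05], [-2.69, 2.69]. Speed limits (rad/s): [2.57, 2.57, 3.14, 3.14, 3.14, 3.14, 3.14].

### API

Orientations are given as a rotation vector (axis times angle).
In Python, from bench import ctrl gives the robot as it stands. The module is installed in compiled form; this text tells all that it offers.
- The arm moves only by the tool jog_arm, never from a script. Its argument "moves" is one flat list of numbers, 7 for each row, row after row: the shift along the tool's x, y, z in units of 30 cm (1.0 is 30 cm), then the turn, a rotation vector about the tool's x, y, z in units of 60 degrees (1.0 is 60 degrees), then the gripper's target within -1 to 1 (fully open at 1, half-way at 0, shut at -1). In form: [x, y, z, wx, wy, wz, fingers, x, y, z, wx, wy, wz, fingers, ...]. A call has exactly 8 rows; each row is the pose to reach, as a shift and turn from the pose commanded when the call began, along the tool's axes at that moment; what a row does not reach only later rows make up. A row lasts 1/8 s, in which the tool goes at most 62.5 mm and 10.7 degrees, less where a joint would pass 70% of its speed; a pose out of reach is approached as far as the arm can. A call with a number of a shift or a turn outside -1 to 1 is refused whole. A call with a gripper value outside its range is refused whole. The fingers move at their own pace and stop on an object; "newtons" is the grip in N (left out, the last holds). Time passes only in rows, so rows that repeat a pose let the fingers close, or fill a call up. It gives the time, the measured TCP pose, the force, the opening and the grip force at its end, in the units of the state.
- ctrl.get_state(): the state, without advancing time (a new reading comes with each control period).
- ctrl.get_image(name): name is "scene" or "top"; returns a dict with "pixels" (480x640x3 uint8, red, green, blue), "fx", "fy", "cx", "cy" (pixels), "dist" ([k1, k2, p1, p2, k3] as OpenCV has them; the pictures are not rectified), "xyz" and "rotation" of the camera in the world. Camera axes: x right, y up, looking along -z (the intrinsics and any distortion apply to the point x, -y, -z); pixel columns grow to the right and rows downward; lengths in m; the calibration is good to about 2 mm. A picture is of the moment at which its call begins. There is no depth.
- ctrl.close_job(): hands the job in; it is judged then, once.
The state is a dict: "time": time; "joint_positions": joint angles; "qd": joint speeds; "joint_torque": joint torques, N m; "position": TCP position; "tool_rot": TCP orientation; "ft_force": force on the tool from outside, world axes, zero at the start; "torque": the same for the moment, N m; "grip_width": opening from 0.0 (shut) to 1.0 (fully open); "grip_force": force on a finger pad.
Only numpy, scipy, OpenCV 4.12 (cv2) and the standard library are available. Lean on these libraries where they do the work, as an engineer would, in place of code of your own. Each camera call takes 0.05 s, during which the arm holds its last target. There are 200 camera calls.

## Working session

There is one attempt and no reset: what is moved stays moved. The work goes in short steps, Python scripts to look and compute and a tool call to move; the robot and the scene stay as the last step left them, time stands still between calls to the robot, and variables do not carry over. Pictures are saved under pics/ and viewed, at most 14 in all, crops included, and the job is handed in when it is done.

Besides the shell and the picture viewer there is one more tool, called after "Call:" by a JSON object that holds its "name" and its "arguments", one argument or row to a line. jog_arm: Moves the arm, as the interface text tells. Its arguments: {"type":"object","properties":{"moves":{"type":"array"},"newtons":{"type":"number"}},"required":["moves"]}

```bash
mkdir -p pics; python3 - <<'E'
from bench import ctrl
import cv2
s=ctrl.get_state();print(s,ctrl.grasp_offset)
for n in("scene","top"):
    i=ctrl.get_image(n);cv2.imwrite(f"pics/{n}0.png",i["pixels"][...,::-1])
    print({k:v for k,v in i.items() if k!="pixels"})
E
```

```text
{'time': 0.0, 'joint_positions': array([ 1.356111  ,  0.32181222, -0.07006162,  1.45166266,  0.02259282,
        1.37076722, -0.05694829]), 'qd': array([-0.00104251,  0.00139389,  0.00039696,  0.00210489, -0.00177851,
        0.00055464, -0.0008211 ]), 'joint_torque': array([ 3.62542796e-04, -4.91284382e+01, -4.03770134e-01, -3.12527740e+01,
       -6.39860937e-02,  4.36292519e-02,  1.52546654e-04]), 'position': array([ 0.14723499, -0.63255299,  0.2214745 ]), 'tool_rot': array([-3.11924221e+00, -3.58317666e-01,  4.84131248e-04]), 'ft_force': array([ 0.53835376,  0.45167098, -0.86127208]), 'torque': array([-0.00667374, -0.00695788,  0.05736471]), 'grip_force': 0.0, 'grip_width': 1.0004284668990213} 0.0187
{'fx': 584.9973715037102, 'fy': 584.9973715037102, 'cx': 328.1632734068006, 'cy': 241.36490237152327, 'dist': array([-0.19700975,  0.        ,  0.        ,  0.        ,  0.        ]), 'xyz': array([1.0628452 , 0.81782647, 0.81166783]), 'rotation': array([0.35432317, 1.12756194, 2.31439376])}
{'fx': 439.8081007435148, 'fy': 439.8081007435148, 'cx': 320.19706709768775, 'cy': 234.79778440846601, 'dist': array([-0.04986479,  0.        ,  0.        ,  0.        ,  0.        ]), 'xyz': array([0.43223962, 0.00980271, 0.83062127]), 'rotation': array([ 0.08305758, -0.10390214, -1.56079404])}
```

View pics/scene0.png

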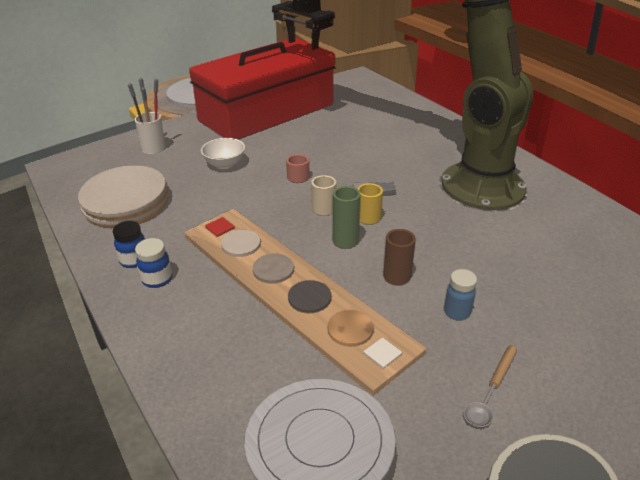

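View pics/top0.png

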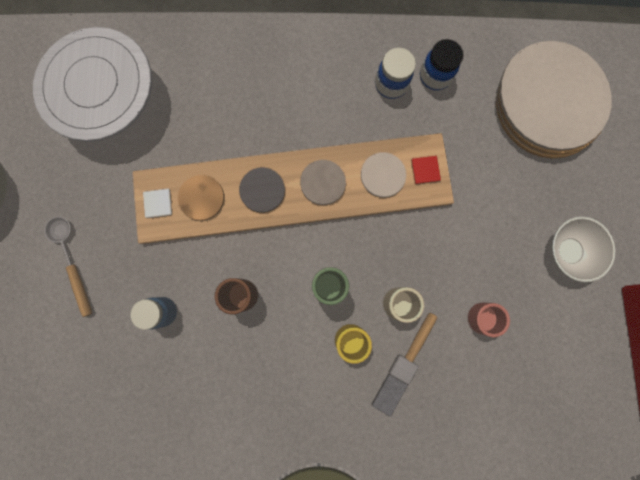

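The top view shows pink (492,320), cream (406,305), green (330,286), brown (236,296), the blue jar (150,314), the yellow look-alike (354,345) and the red tile (426,170). The setters are at (383,174), (323,182), (262,190) and (201,198). Things that could be mistaken for a canister are the yellow pot (for cream), the bowl (583,250) and the white/blue jars (397,66), (445,58); I'm choosing by colour. Next I'll overlay model circles to check.

```bash
cat > h.py <<'E'
from bench import ctrl
import cv2, numpy as np
from scipy.spatial.transform import Rotation as R
H=dict(pink=.055,cream=.08,brown=.105,green=.13)
F=np.diag([1,-1,-1.])
def cam(i):
    M=R.from_rotvec(i["rotation"]).as_matrix()@F   # cv cam->world
    K=np.array([[i["fx"],0,i["cx"]],[0,i["fy"],i["cy"]],[0,0,1]]);return M,K
def ray(i,uv,z):
    M,K=cam(i);p=cv2.undistortPoints(np.array([[uv]],float),K,i["dist"])[0,0]
    d=M@[p[0],p[1],1];c=np.array(i["xyz"]);return c+d*(z-c[2])/d[2]
def proj(i,P):
    M,K=cam(i);rv=cv2.Rodrigues(M.T)[0];return cv2.projectPoints(np.array(P,float).reshape(-1,3),rv,-M.T@i["xyz"],K,i["dist"])[0][:,0]
def circ(img,i,c,r,z,col,s):
    a=np.linspace(0,2*np.pi,60);P=np.c_[c[0]+r*np.cos(a),c[1]+r*np.sin(a),0*a+z]
    cv2.polylines(img,[((proj(i,P)+.5)*s*8).astype(np.int32)],True,col,1,cv2.LINE_AA,3)
def rowfit(pts): # 4 setter centres -> direction, centre
    pts=np.array(pts);k=np.arange(4)-1.5;m=pts.mean(0);d=(k[:,None]*pts).sum(0);d/=np.linalg.norm(d);return m+np.outer(k*.115,d),d
E
python3 - <<'E'
from h import *
i=ctrl.get_image("top")
px=dict(pink=(492,320),cream=(406,305),brown=(236,296),green=(330,286))
pos={k:ray(i,v,H[k]) for k,v in px.items()}
S=[ray(i,p,.028)[:2] for p in((383,174),(323,182),(262,190),(201,198))]
T=ray(i,(426,170),.026)[:2]
print(np.linalg.norm(np.diff(S,axis=0),axis=1),np.linalg.norm(T-S[0]))
Sf,d=rowfit(S);print(Sf.round(4),d,T.round(4),(Sf[0]-d*.0825).round(4))
for k,p in pos.items():print(k,p.round(4))
print('blue',ray(i,(147,314),.09),'yellow',ray(i,(354,345),.08))
s=2
im=cv2.resize(i["pixels"][...,::-1],None,fx=s,fy=s,interpolation=cv2.INTER_CUBIC)
for k,p in pos.items():
    circ(im,i,p,.03,H[k],(255,0,255),s);circ(im,i,p,.03,0,(255,255,0),s)
for p in Sf:circ(im,i,p,.043,.028,(0,255,0),s)
cv2.imwrite("pics/o1.png",im[250:740,260:1060])
E
```

```text
[0.1137437  0.11454446 0.114173  ] 0.08260488092004664
[[ 0.6444 -0.119 ]
 [ 0.6279 -0.0051]
 [ 0.6114  0.1087]
 [ 0.595   0.2225]] [-0.14317329  0.98969764] [ 0.6537 -0.1996] [ 0.6562 -0.2006]
pink [ 0.3766 -0.304   0.055 ]
cream [ 0.4035 -0.1463  0.08  ]
brown [0.4172 0.1374 0.105 ]
green [ 0.4346 -0.0153  0.13  ]
blue [0.38545106 0.2880588  0.09      ] yellow [ 0.33660554 -0.05785757  0.08      ]
```

View pics/o1.png

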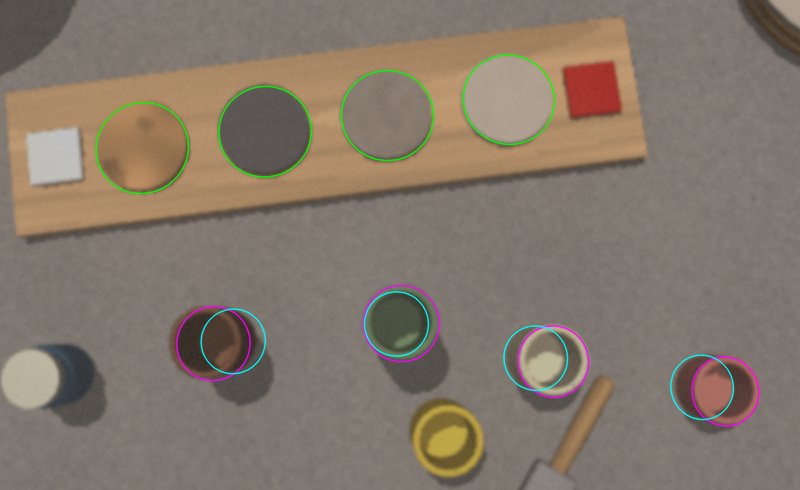

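Setters and board fit well: spacing 114 mm, tile distance 82.6 mm. The brown rim looks slightly off, so I'll do one close crop of all four. I'll also get the toolbox extent for the first path.

```bash
python3 - <<'E'
from h import *
i=ctrl.get_image("top");s=6
px=dict(pink=(492,320),cream=(406,305),brown=(235,296),green=(330.5,285.8))
im=cv2.resize(i["pixels"][...,::-1],None,fx=s,fy=s,interpolation=cv2.INTER_CUBIC)
out=[]
for k,v in px.items():
    p=ray(i,v,H[k]);circ(im,i,p,.03,H[k],(255,0,255),s);circ(im,i,p,.03,0,(255,255,0),s)
    x,y=[int(q*s) for q in v];out.append(im[y-150:y+150,x-200:x+200])
cv2.imwrite("pics/o2.png",np.vstack([np.hstack(out[:2]),np.hstack(out[2:])]))
j=ctrl.get_image("scene")
print([ray(j,p,z).round(2) for p,z in(((335,100),0),((238,131),0),((198,118),0),((333,52),.12),((197,75),.12))])
E
```

```text
[array([ 0.02, -0.65, -0.  ]), array([ 0.39, -0.63,  0.  ]), array([ 0.45, -0.79,  0.  ]), array([-0.05, -0.76,  0.12]), array([ 0.41, -0.84,  0.12])]
```

View pics/o2.png

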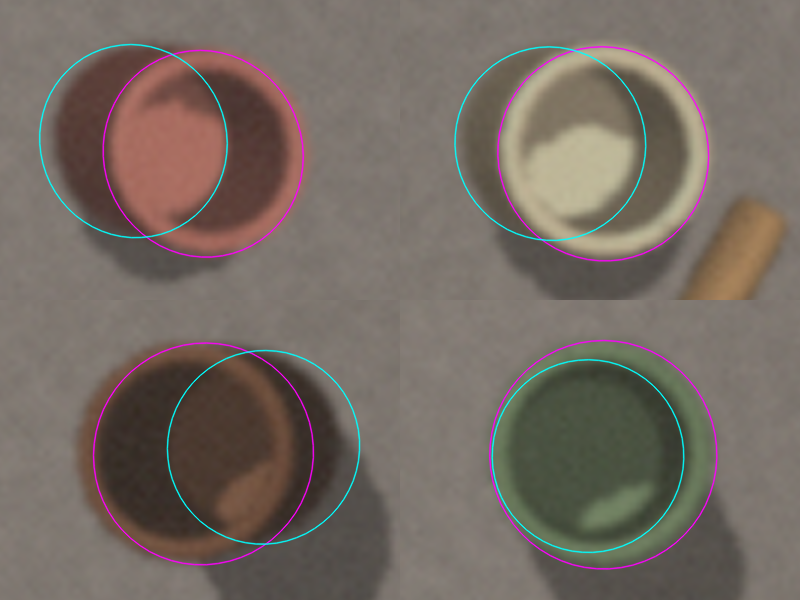

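Refined rim centres are pink (492.9,319.4), cream (406.4,304.9), brown (232.2,295.4) and green (330.5,285.5). The toolbox lies at y < -0.63, so a direct path away from it is free. The plan is to keep the tool yaw along the board, with tool x toward the white end, y across and z down.

```bash
cat > g.py <<'E'
from h import *
import sys
S=np.array([[.6444,-.119],[.6279,-.0051],[.6114,.1087],[.595,.2225]]);d=np.array([-.1432,.9897])
RT=np.c_[[*d,0],[d[1],-d[0],0],[0,0,-1]]
def go(p):
    "units for shift and turn from the current pose to p with board-aligned tool"
    s=ctrl.get_state();R0=R.from_rotvec(s["tool_rot"]).as_matrix()
    print('shift',(R0.T@(np.array(p)-s["position"])/.3).round(3),'turn',(R.from_matrix(R0.T@RT).as_rotvec()/np.radians(60)).round(3),'pos',s["position"].round(4),'t',round(s["time"],2))
E
python3 - <<'E'
from g import *
i=ctrl.get_image("top")
B=np.array(RT)
for k,v in dict(pink=(492.9,319.4),cream=(406.4,304.9),brown=(232.2,295.4),green=(330.5,285.5)).items():
    p=ray(i,v,H[k]);print(k,p.round(4), np.linalg.norm(p[:2]).round(3))
    if k=='pink':go([p[0],p[1],.13])
E
```

```text
pink [ 0.3777 -0.3056  0.055 ] 0.486
shift [ 0.995 -0.888  0.308] turn [-0.    -0.    -1.419] pos [ 0.1474 -0.6329  0.2222] t 0.3
cream [ 0.4037 -0.147   0.08  ] 0.43
brown [0.4181 0.1436 0.105 ] 0.442
green [ 0.4354 -0.0161  0.13  ] 0.436
```

Call:
{"name": "jog_arm", "arguments": {
  "moves": [0.11,-0.1,0.02,0,0,-0.12,1,0.22,-0.2,0.05,0,0,-0.25,1,0.34,-0.3,0.08,0,0,-0.37,1,0.45,-0.4,0.1,0,0,-0.5,1,0.56,-0.5,0.12,0,0,-0.62,1,0.68,-0.6,0.15,0,0,-0.75,1,0.79,-0.7,0.18,0,0,-0.88,1,0.9,-0.8,0.2,0,0,-1,1],
  "newtons": 15
}}

```text
time: 1.3
position: [0.3565, -0.3367, 0.1623]
tool_rot: [2.519, 1.876, -0.0]
ft_force: [-0.2, -0.1, 0.0]
grip_width: 1.001
grip_force: 0.0
```

```bash
python3 - <<'E'
from g import *
go([.3777,-.3056,.10]);print(ctrl.get_state()["joint_positions"].round(2))
E
```

```text
shift [0.12  0.038 0.208] turn [-0.     0.    -0.415] pos [ 0.3565 -0.3367  0.1623] t 1.3
[ 1.1   0.04 -0.4   1.9   0.02  1.2   0.4 ]
```

Call:
{"name": "jog_arm", "arguments": {
  "moves": [0.03,0.01,0.02,0,0,-0.1,1,0.06,0.02,0.05,0,0,-0.2,1,0.09,0.03,0.08,0,0,-0.3,1,0.12,0.038,0.12,0,0,-0.415,1,0.12,0.038,0.16,0,0,-0.415,1,0.12,0.038,0.208,0,0,-0.415,1,0.12,0.038,0.208,0,0,-0.415,1,0.12,0.038,0.208,0,0,-0.415,1]
}}

```text
time: 2.3
position: [0.3773, -0.3073, 0.1003]
tool_rot: [2.062, 2.37, -0.0]
ft_force: [0.8, -0.1, -0.5]
grip_width: 1.001
grip_force: 0.0
```

```bash
python3 - <<'E'
from g import *
go([.3777,-.3056,.02])
i=ctrl.get_image("top");j=ctrl.get_image("scene")
a=cv2.resize(i["pixels"][220:420,390:590,::-1],None,fx=2,fy=2);b=cv2.resize(j["pixels"][80:280,200:400,::-1],None,fx=2,fy=2)
cv2.imwrite("pics/p1.png",np.hstack([a,b]))
E
```

```text
shift [0.006 0.002 0.268] turn [ 0.     0.    -0.005] pos [ 0.3773 -0.3073  0.1003] t 2.3
```

View pics/p1.png

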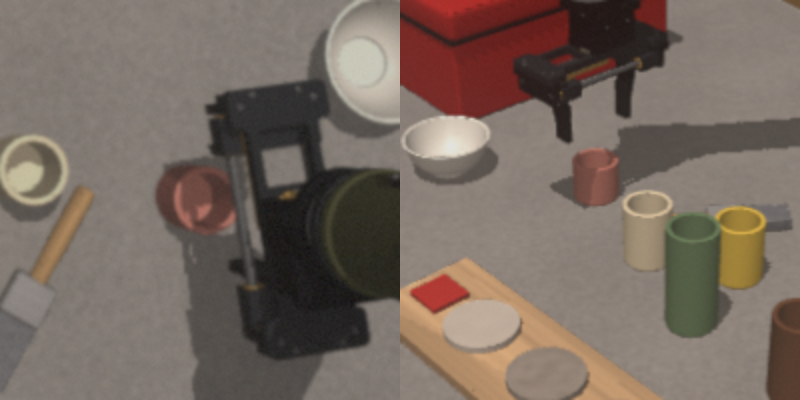

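The fingertips straddle the pink pot: tips at about (565,138) and (625,118), rim centre at (596,160) in the scene half. That matches the geometry, so I'll descend and grip.

Call:
{"name": "jog_arm", "arguments": {
  "moves": [0.006,0.002,0.07,0,0,0,1,0.006,0.002,0.14,0,0,0,1,0.006,0.002,0.2,0,0,0,1,0.006,0.002,0.25,0,0,0,1,0.006,0.002,0.284,0,0,0,1,0.006,0.002,0.284,0,0,0,1,0.006,0.002,0.284,0,0,0,-0.2,0.006,0.002,0.284,0,0,0,-1],
  "newtons": 15
}}

```text
time: 3.4
position: [0.3781, -0.3055, 0.0156]
tool_rot: [2.06, 2.37, -0.0]
ft_force: [-0.2, 0.3, -0.4]
grip_width: 0.851
grip_force: 0.0
```

Call:
{"name": "jog_arm", "arguments": {
  "moves": [0,0,0,0,0,0,-1,0,0,0,0,0,0,-1,0,0,0,0,0,0,-1,0,0,0,0,0,0,-1,0,0,-0.02,0,0,0,-1,0,0,-0.06,0,0,0,-1,0,0,-0.12,0,0,0,-1,0,0,-0.18,0,0,0,-1]
}}

```text
time: 4.4
position: [0.3776, -0.305, 0.07]
tool_rot: [2.061, 2.371, -0.0]
ft_force: [0.4, 0.2, -1.7]
grip_width: 0.68
grip_force: 15.0
```

```bash
python3 - <<'E'
from g import *
go([*S[0],.07])
i=ctrl.get_image("top");j=ctrl.get_image("scene")
a=cv2.resize(i["pixels"][220:420,390:590,::-1],None,fx=2,fy=2);b=cv2.resize(j["pixels"][80:280,200:400,::-1],None,fx=2,fy=2)
cv2.imwrite("pics/p2.png",np.hstack([a,b]))
E
```

```text
shift [ 0.49   0.967 -0.   ] turn [ 0.     0.    -0.004] pos [ 0.3776 -0.305   0.07  ] t 4.4
```

View pics/p2.png

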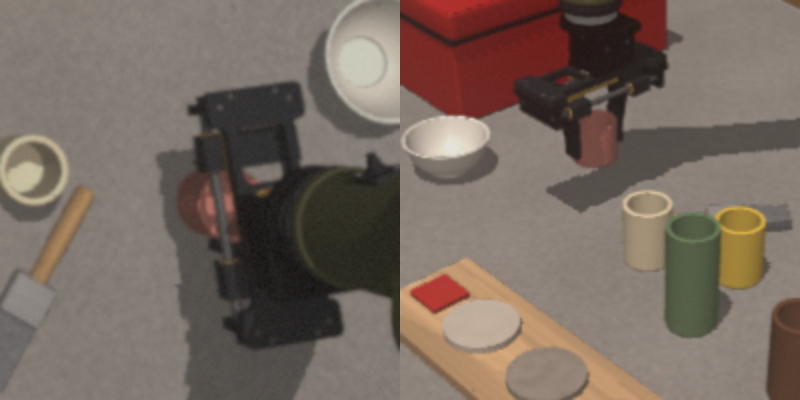

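Pink is held clear of the bench (gripper at (595,130) in the scene half, width 59 mm). Carrying it to the setter beside the red tile.

Call:
{"name": "jog_arm", "arguments": {
  "moves": [0.03,0.06,-0.02,0,0,0,-1,0.09,0.18,-0.02,0,0,0,-1,0.17,0.33,-0.02,0,0,0,-1,0.25,0.49,-0.02,0,0,0,-1,0.33,0.65,-0.02,0,0,0,-1,0.41,0.81,-0.02,0,0,0,-1,0.47,0.92,-0.01,0,0,-0.004,-1,0.49,0.967,0,0,0,-0.004,-1]
}}

```text
time: 5.5
position: [0.6454, -0.1163, 0.068]
tool_rot: [-2.051, -2.378, -0.002]
ft_force: [-0.0, 0.3, -1.2]
grip_width: 0.679
grip_force: 15.0
```

```bash
python3 - <<'E'
from g import *
go([*S[0],.0445])
E
```

```text
shift [-0.009 -0.005  0.078] turn [-0.    -0.002  0.003] pos [ 0.6454 -0.1163  0.068 ] t 5.5
```

Call:
{"name": "jog_arm", "arguments": {
  "moves": [-0.004,-0.003,0.02,0,0,0.003,-1,-0.009,-0.005,0.04,0,0,0.003,-1,-0.009,-0.005,0.06,0,0,0.003,-1,-0.009,-0.005,0.072,0,0,0.003,-1,-0.009,-0.005,0.078,0,0,0.003,-1,-0.009,-0.005,0.082,0,0,0.003,-1,-0.009,-0.005,0.084,0,0,0.003,-1,-0.009,-0.005,0.084,0,0,0.003,-1]
}}

```text
time: 6.5
position: [0.6434, -0.1219, 0.0438]
tool_rot: [2.059, 2.372, -0.0]
ft_force: [-0.3, -0.2, -2.1]
grip_width: 0.685
grip_force: 15.0
```

```bash
python3 - <<'E'
from g import *
go([*S[0],.043])
E
```

```text
shift [0.009 0.005 0.003] turn [ 0.     0.    -0.003] pos [ 0.6434 -0.1219  0.0438] t 6.5
```

Call:
{"name": "jog_arm", "arguments": {
  "moves": [0,0,-0.01,0,0,0,-1,0.009,0.005,-0.01,0,0,0,-1,0.009,0.005,-0.01,0,0,0,-1,0.009,0.005,0,0,0,0,-1,0.009,0.005,0.004,0,0,0,-1,0.009,0.005,0.004,0,0,0,-1,0.009,0.005,0.004,0,0,0,0.5,0.009,0.005,0.004,0,0,0,1]
}}

```text
time: 7.5
position: [0.6444, -0.1193, 0.0422]
tool_rot: [-2.06, -2.372, 0.0]
ft_force: [0.2, -0.4, 0.5]
grip_width: 0.786
grip_force: 0.0
```

Call:
{"name": "jog_arm", "arguments": {
  "moves": [0,0,0,0,0,0,1,0,0,0,0,0,0,1,0,0,-0.03,0,0,0,1,0,0,-0.08,0,0,0,1,0,0,-0.16,0,0,0,1,0,0,-0.26,0,0,0,1,0,0,-0.32,0,0,0,1,0,0,-0.32,0,0,0,1]
}}

```text
time: 8.5
position: [0.6457, -0.1192, 0.1408]
tool_rot: [2.057, 2.37, 0.003]
ft_force: [0.2, -0.4, -0.1]
grip_width: 0.998
grip_force: 0.0
```

```bash
python3 - <<'E'
from g import *
go([.4037,-.147,.14])
E
```

```text
shift [ 0.021 -0.812 -0.   ] turn [ 0.003  0.001 -0.003] pos [ 0.6457 -0.1192  0.1408] t 8.5
```

Call:
{"name": "jog_arm", "arguments": {
  "moves": [0,-0.06,0,0,0,0,1,0,-0.2,0,0,0,0,1,0.01,-0.36,0,0,0,0,1,0.01,-0.52,0,0,0,0,1,0.02,-0.68,0,0,0,0,1,0.02,-0.78,0.05,0,0,0,1,0.02,-0.81,0.1,0,0,0,1,0.02,-0.81,0.12,0,0,0,1]
}}

```text
time: 9.5
position: [0.4024, -0.1471, 0.1012]
tool_rot: [-2.059, -2.371, 0.001]
ft_force: [0.2, -0.5, -0.2]
grip_width: 0.998
grip_force: 0.0
```

```bash
python3 - <<'E'
from g import *
go([.4037,-.147,.032])
i=ctrl.get_image("top");j=ctrl.get_image("scene")
a=cv2.resize(i["pixels"][120:420,320:520,::-1],None,fx=2,fy=2);b=cv2.resize(j["pixels"][80:380,200:400,::-1],None,fx=2,fy=2)
cv2.imwrite("pics/p3.png",np.hstack([a,b]))
E
```

```text
shift [-0.001  0.005  0.231] turn [-0.001 -0.001 -0.003] pos [ 0.4024 -0.1471  0.1012] t 9.5
```

View pics/p3.png

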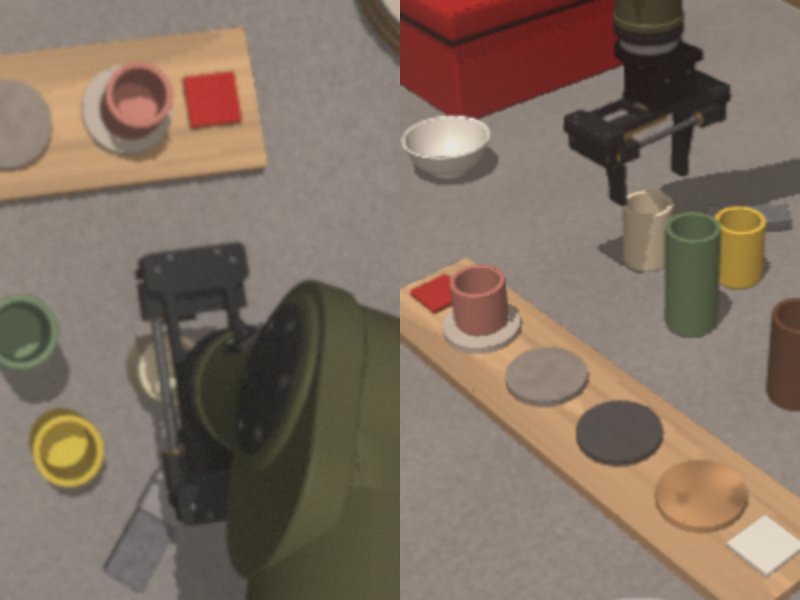

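Pink stands centred on the off-white setter (scene half 481,330), and the gripper straddles cream (648,205). Descending and gripping.

Call:
{"name": "jog_arm", "arguments": {
  "moves": [0,0.004,0.06,0,0,0,1,0,0.004,0.12,0,0,0,1,0,0.004,0.18,0,0,0,1,0,0.004,0.22,0,0,0,1,0,0.004,0.231,0,0,0,1,0,0.004,0.231,0,0,0,1,0,0.004,0.231,0,0,0,-0.2,0,0.004,0.231,0,0,0,-1]
}}

```text
time: 10.6
position: [0.4046, -0.1473, 0.0337]
tool_rot: [2.059, 2.371, 0.0]
ft_force: [-0.2, -0.0, -0.4]
grip_width: 0.849
grip_force: 0.0
```

Call:
{"name": "jog_arm", "arguments": {
  "moves": [0,0,0,0,0,0,-1,0,0,0,0,0,0,-1,0,0,0,0,0,0,-1,0,0,0,0,0,0,-1,0,0,-0.02,0,0,0,-1,0,0,-0.06,0,0,0,-1,0,0,-0.12,0,0,0,-1,0,0,-0.18,0,0,0,-1]
}}

```text
time: 11.6
position: [0.4038, -0.147, 0.0881]
tool_rot: [-2.059, -2.372, 0.0]
ft_force: [0.2, 0.0, -2.1]
grip_width: 0.693
grip_force: 15.0
```

```bash
python3 - <<'E'
from g import *
go([*S[1],.085])
E
```

```text
shift [0.363 0.806 0.01 ] turn [-0.001 -0.    -0.003] pos [ 0.4038 -0.147   0.0881] t 11.6
```

Call:
{"name": "jog_arm", "arguments": {
  "moves": [0,0.06,0,0,0,0,-1,0.02,0.2,0,0,0,0,-1,0.07,0.36,0,0,0,0,-1,0.15,0.52,0,0,0,0,-1,0.25,0.67,0,0,0,0,-1,0.33,0.78,0,0,0,0,-1,0.363,0.805,0.01,0,0,0,-1,0.363,0.805,0.02,0,0,0,-1]
}}

```text
time: 12.6
position: [0.6274, -0.0048, 0.0809]
tool_rot: [-2.057, -2.373, 0.001]
ft_force: [-0.4, -1.1, -3.5]
grip_width: 0.696
grip_force: 15.0
```

Call:
{"name": "jog_arm", "arguments": {
  "moves": [0,0,0.02,0,0,0,-1,0,0,0.03,0,0,0,-1,0,0,0.04,0,0,0,-1,0,0,0.05,0,0,0,-1,0,0,0.054,0,0,0,-1,0,0,0.054,0,0,0,-1,0,0,0.054,0,0,0,-1,0,0,0.054,0,0,0,-1]
}}

```text
time: 13.6
position: [0.6281, -0.0053, 0.0652]
tool_rot: [2.059, 2.372, 0.0]
ft_force: [-0.5, -0.4, -2.5]
grip_width: 0.694
grip_force: 15.0
```

```bash
python3 - <<'E'
from g import *
go([*S[1],.0612])
E
```

```text
shift [ 0.001 -0.001  0.013] turn [ 0.     0.    -0.003] pos [ 0.6281 -0.0053  0.0652] t 13.6
```

Call:
{"name": "jog_arm", "arguments": {
  "moves": [0,0,0.005,0,0,0,-1,0,0,0.009,0,0,0,-1,0,0,0.012,0,0,0,-1,0,0,0.014,0,0,0,-1,0,0,0.014,0,0,0,-1,0,0,0.014,0,0,0,-1,0,0,0.014,0,0,0,0.5,0,0,0.014,0,0,0,1]
}}

```text
time: 14.6
position: [0.6284, -0.0054, 0.0608]
tool_rot: [2.059, 2.372, 0.001]
ft_force: [0.6, -0.2, 0.5]
grip_width: 0.795
grip_force: 0.0
```

Call:
{"name": "jog_arm", "arguments": {
  "moves": [0,0,0,0,0,0,1,0,0,0,0,0,0,1,0,0,-0.03,0,0,0,1,0,0,-0.1,0,0,0,1,0,0,-0.2,0,0,0,1,0,0,-0.3,0,0,0,1,0,0,-0.38,0,0,0,1,0,0,-0.4,0,0,0,1]
}}

```text
time: 15.6
position: [0.6295, -0.005, 0.1843]
tool_rot: [2.057, 2.369, 0.005]
ft_force: [0.2, -0.1, 0.7]
grip_width: 0.998
grip_force: 0.0
```

```bash
python3 - <<'E'
from g import *
go([.4354,-.0161,.18])
E
```

```text
shift [ 0.054 -0.646  0.011] turn [ 0.005  0.001 -0.003] pos [ 0.6295 -0.005   0.1843] t 15.6
```

Call:
{"name": "jog_arm", "arguments": {
  "moves": [0,-0.06,0,0,0,0,1,0.01,-0.18,0,0,0,0,1,0.02,-0.34,0,0,0,0,1,0.04,-0.5,0,0,0,0,1,0.052,-0.61,0.02,0,0,0,1,0.054,-0.642,0.05,0,0,0,1,0.054,-0.642,0.08,0,0,0,1,0.054,-0.642,0.08,0,0,0,1]
}}

```text
time: 16.6
position: [0.4355, -0.016, 0.1561]
tool_rot: [-2.058, -2.372, -0.001]
ft_force: [-0.3, 0.7, 0.5]
grip_width: 1.001
grip_force: 0.0
```

```bash
python3 - <<'E'
from g import *
go([.4354,-.0161,.078])
i=ctrl.get_image("top");j=ctrl.get_image("scene")
a=cv2.resize(i["pixels"][120:420,240:440,::-1],None,fx=2,fy=2);b=cv2.resize(j["pixels"][80:380,200:400,::-1],None,fx=2,fy=2)
cv2.imwrite("pics/p4.png",np.hstack([a,b]))
E
```

```text
shift [-0.001 -0.     0.26 ] turn [-0.001 -0.001 -0.002] pos [ 0.4355 -0.016   0.1561] t 16.6
```

View pics/p4.png

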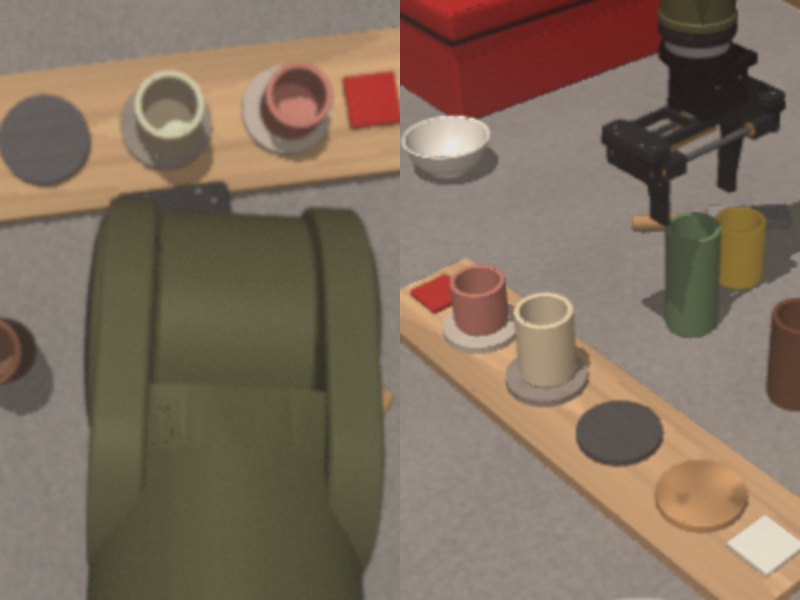

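Cream is centred on the grey setter (546,365), and the fingers straddle green (692,235). Descending on green with a firmer grip.

Call:
{"name": "jog_arm", "arguments": {
  "moves": [0,0,0.06,0,0,0,1,0,0,0.13,0,0,0,1,0,0,0.2,0,0,0,1,0,0,0.25,0,0,0,1,0,0,0.26,0,0,0,1,0,0,0.26,0,0,0,1,0,0,0.26,0,0,0,-0.2,0,0,0.26,0,0,0,-1],
  "newtons": 20
}}

```text
time: 17.7
position: [0.4355, -0.0165, 0.0794]
tool_rot: [2.059, 2.371, 0.0]
ft_force: [0.1, -0.2, 0.3]
grip_width: 0.85
grip_force: 0.0
```

Call:
{"name": "jog_arm", "arguments": {
  "moves": [0,0,0,0,0,0,-1,0,0,0,0,0,0,-1,0,0,0,0,0,0,-1,0,0,0,0,0,0,-1,0,0,-0.02,0,0,0,-1,0,0,-0.06,0,0,0,-1,0,0,-0.12,0,0,0,-1,0,0,-0.18,0,0,0,-1]
}}

```text
time: 18.7
position: [0.4346, -0.0163, 0.1336]
tool_rot: [-2.059, -2.372, 0.001]
ft_force: [0.6, -0.0, -3.5]
grip_width: 0.692
grip_force: 19.9
```

```bash
python3 - <<'E'
from g import *
go([*S[3],.13])
E
```

```text
shift [0.713 0.641 0.012] turn [-0.001 -0.    -0.003] pos [ 0.4346 -0.0163  0.1336] t 18.7
```

Call:
{"name": "jog_arm", "arguments": {
  "moves": [0.03,0.06,-0.01,0,0,0,-1,0.1,0.17,-0.02,0,0,0,-1,0.21,0.29,-0.02,0,0,0,-1,0.34,0.4,-0.02,0,0,0,-1,0.48,0.5,-0.02,0,0,0,-1,0.61,0.58,-0.02,0,0,0,-1,0.69,0.63,-0.01,0,0,0,-1,0.713,0.64,0,0,0,0,-1]
}}

```text
time: 19.7
position: [0.5947, 0.2244, 0.1326]
tool_rot: [-2.056, -2.374, 0.0]
ft_force: [-0.6, -0.8, -3.7]
grip_width: 0.689
grip_force: 19.9
```

Call:
{"name": "jog_arm", "arguments": {
  "moves": [0,0,0.01,0,0,0,-1,0,0,0.03,0,0,0,-1,0,0,0.05,0,0,0,-1,0,0,0.06,0,0,0,-1,0,0,0.07,0,0,0,-1,0,0,0.07,0,0,0,-1,0,0,0.07,0,0,0,-1,0,0,0.07,0,0,0,-1]
}}

```text
time: 20.7
position: [0.5952, 0.2225, 0.112]
tool_rot: [2.059, 2.372, 0.0]
ft_force: [-0.4, 0.7, -3.5]
grip_width: 0.688
grip_force: 19.9
```

```bash
python3 - <<'E'
from g import *
go([*S[3],.1063])
E
```

```text
shift [ 0.    -0.001  0.019] turn [ 0.     0.    -0.003] pos [0.5952 0.2225 0.112 ] t 20.7
```

Call:
{"name": "jog_arm", "arguments": {
  "moves": [0,0,0.006,0,0,0,-1,0,0,0.011,0,0,0,-1,0,0,0.015,0,0,0,-1,0,0,0.018,0,0,0,-1,0,0,0.02,0,0,0,-1,0,0,0.02,0,0,0,-1,0,0,0.02,0,0,0,0.5,0,0,0.02,0,0,0,1]
}}

```text
time: 21.7
position: [0.5954, 0.2225, 0.1059]
tool_rot: [2.059, 2.372, 0.001]
ft_force: [0.4, 0.7, 0.1]
grip_width: 0.79
grip_force: 0.0
```

Call:
{"name": "jog_arm", "arguments": {
  "moves": [0,0,0,0,0,0,1,0,0,0,0,0,0,1,0,0,-0.03,0,0,0,1,0,0,-0.1,0,0,0,1,0,0,-0.2,0,0,0,1,0,0,-0.26,0,0,0,1,0,0,-0.28,0,0,0,1,0,0,-0.28,0,0,0,1]
}}

```text
time: 22.7
position: [0.5951, 0.2222, 0.1899]
tool_rot: [2.06, 2.372, -0.0]
ft_force: [-0.2, -0.3, -0.2]
grip_width: 1.002
grip_force: 0.0
```

```bash
python3 - <<'E'
from g import *
go([.4181,.1436,.13])
E
```

```text
shift [-0.177 -0.621  0.2  ] turn [ 0.     0.    -0.003] pos [0.5951 0.2222 0.1899] t 22.7
```

Call:
{"name": "jog_arm", "arguments": {
  "moves": [-0.02,-0.06,0,0,0,0,1,-0.05,-0.18,0,0,0,0,1,-0.1,-0.34,0,0,0,0,1,-0.14,-0.5,0,0,0,0,1,-0.17,-0.6,0.06,0,0,0,1,-0.177,-0.621,0.12,0,0,0,1,-0.177,-0.621,0.18,0,0,0,1,-0.177,-0.621,0.18,0,0,0,1]
}}

```text
time: 23.7
position: [0.4163, 0.143, 0.1341]
tool_rot: [-2.058, -2.37, 0.005]
ft_force: [-0.9, 0.1, 0.7]
grip_width: 0.998
grip_force: 0.0
```

```bash
python3 - <<'E'
from g import *
go([.4181,.1436,.052])
i=ctrl.get_image("top");j=ctrl.get_image("scene")
a=cv2.resize(i["pixels"][120:420,120:320,::-1],None,fx=2,fy=2);b=cv2.resize(j["pixels"][120:420,270:470,::-1],None,fx=2,fy=2)
cv2.imwrite("pics/p5.png",np.hstack([a,b]))
E
```

```text
shift [0.001 0.007 0.274] turn [-0.004 -0.    -0.003] pos [0.4163 0.143  0.1341] t 23.7
```

View pics/p5.png

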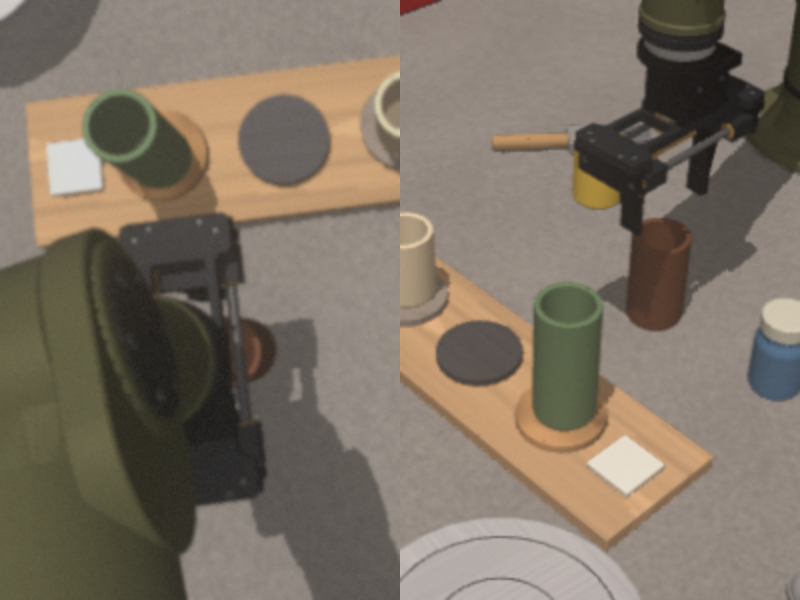

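Green stands on the cork setter (566,420), and the fingers straddle brown (661,240). Descending.

Call:
{"name": "jog_arm", "arguments": {
  "moves": [0,0.002,0.06,0,0,0,1,0,0.002,0.13,0,0,0,1,0,0.002,0.2,0,0,0,1,0,0.002,0.25,0,0,0,1,0,0.002,0.27,0,0,0,1,0,0.002,0.27,0,0,0,1,0,0.002,0.27,0,0,0,-0.2,0,0.002,0.27,0,0,0,-1]
}}

```text
time: 24.8
position: [0.4192, 0.1437, 0.0554]
tool_rot: [2.059, 2.371, 0.001]
ft_force: [-0.6, 1.1, 0.8]
grip_width: 0.855
grip_force: 0.0
```

Call:
{"name": "jog_arm", "arguments": {
  "moves": [0,0,0,0,0,0,-1,0,0,0,0,0,0,-1,0,0,0,0,0,0,-1,0,0,0,0,0,0,-1,0,0,-0.02,0,0,0,-1,0,0,-0.06,0,0,0,-1,0,0,-0.12,0,0,0,-1,0,0,-0.18,0,0,0,-1]
}}

```text
time: 25.8
position: [0.4185, 0.1438, 0.1098]
tool_rot: [2.059, 2.372, -0.0]
ft_force: [1.4, -0.3, -2.3]
grip_width: 0.674
grip_force: 20.0
```

```bash
python3 - <<'E'
from g import *
go([*S[2],.108])
E
```

```text
shift [-0.206  0.62   0.006] turn [-0.     0.    -0.002] pos [0.4185 0.1438 0.1098] t 25.8
```

Call:
{"name": "jog_arm", "arguments": {
  "moves": [-0.04,0.05,0,0,0,0,-1,-0.1,0.15,0,0,0,0,-1,-0.16,0.27,0,0,0,0,-1,-0.2,0.39,0,0,0,0,-1,-0.206,0.51,0,0,0,0,-1,-0.206,0.59,0,0,0,0,-1,-0.206,0.62,0.01,0,0,0,-1,-0.206,0.62,0.02,0,0,0,-1]
}}

```text
time: 26.8
position: [0.6111, 0.1087, 0.1026]
tool_rot: [-2.059, -2.372, 0.001]
ft_force: [-0.8, -0.1, -3.1]
grip_width: 0.674
grip_force: 20.0
```

Call:
{"name": "jog_arm", "arguments": {
  "moves": [0,0,0.01,0,0,0,-1,0,0,0.03,0,0,0,-1,0,0,0.045,0,0,0,-1,0,0,0.055,0,0,0,-1,0,0,0.06,0,0,0,-1,0,0,0.06,0,0,0,-1,0,0,0.06,0,0,0,-1,0,0,0.06,0,0,0,-1]
}}

```text
time: 27.8
position: [0.6117, 0.1086, 0.085]
tool_rot: [2.059, 2.372, 0.0]
ft_force: [-0.3, 0.4, -2.0]
grip_width: 0.674
grip_force: 20.0
```

```bash
python3 - <<'E'
from g import *
go([*S[2],.0824])
E
```

```text
shift [ 0.    -0.001  0.009] turn [ 0.     0.    -0.003] pos [0.6117 0.1086 0.085 ] t 27.8
```

Call:
{"name": "jog_arm", "arguments": {
  "moves": [0,0,0.003,0,0,0,-1,0,0,0.006,0,0,0,-1,0,0,0.008,0,0,0,-1,0,0,0.01,0,0,0,-1,0,0,0.01,0,0,0,-1,0,0,0.01,0,0,0,-1,0,0,0.01,0,0,0,0.5,0,0,0.01,0,0,0,1]
}}

```text
time: 28.8
position: [0.6118, 0.1087, 0.0819]
tool_rot: [2.059, 2.372, 0.001]
ft_force: [-0.1, -0.6, 0.1]
grip_width: 0.788
grip_force: 0.0
```

Call:
{"name": "jog_arm", "arguments": {
  "moves": [0,0,0,0,0,0,1,0,0,0,0,0,0,1,0,0,-0.03,0,0,0,1,0,0,-0.1,0,0,0,1,0,0,-0.2,0,0,0,1,0,0,-0.3,0,0,0,1,0,0,-0.36,0,0,0,1,0,0,-0.36,0,0,0,1]
}}

```text
time: 29.8
position: [0.6125, 0.109, 0.1919]
tool_rot: [2.058, 2.37, 0.004]
ft_force: [-0.7, 0.8, -1.0]
grip_width: 1.0
grip_force: 0.0
```

Call:
{"name": "jog_arm", "arguments": {
  "moves": [0,-0.06,0,0,0,0,1,0,-0.16,0,0,0,0,1,0,-0.28,0,0,0,0,1,0,-0.4,0,0,0,0,1,0,-0.5,0,0,0,0,1,0,-0.55,0,0,0,0,1,0,-0.55,0,0,0,0,1,0,-0.55,0,0,0,0,1]
}}

```text
time: 30.8
position: [0.4485, 0.0854, 0.1895]
tool_rot: [-2.06, -2.372, -0.0]
ft_force: [0.5, 0.1, -0.2]
grip_width: 0.998
grip_force: 0.0
```

```bash
python3 - <<'E'
from g import *
i=ctrl.get_image("top");j=ctrl.get_image("scene")
s=2
o=[]
for c in(i,j):
    im=cv2.resize(c["pixels"][...,::-1],None,fx=s,fy=s,interpolation=cv2.INTER_CUBIC)
    for k,p in zip(("pink","cream","brown","green"),S):
        circ(im,c,p,.03,.028+H[k],(255,0,255),s)
    o.append(im)
cv2.imwrite("pics/f.png",np.vstack([o[0][220:500,240:940],np.vstack([o[1][400:720,340:1040]])]))
E
```

```text
(no output)
```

View pics/f.png

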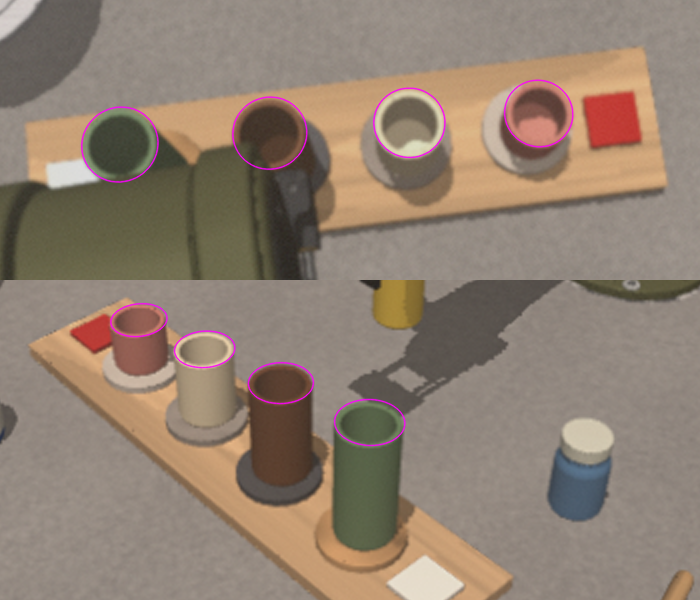

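All four rims match their target circles in both views, running pink, cream, brown, green from the red tile. The blue jar is untouched at (580,470) and the arm is clear. Handing in.

```bash
python3 -c "
from bench import ctrl
print(ctrl.close_job())"
```

```text
the job is handed in; nothing more can be done
None
```

The job is handed in at about 31 s with no verdict shown: all four canisters stand centred on their setters in order pink, cream, brown, green from the red tile, each set down gently, and the blue jar was not touched.

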